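# Fold back the cover, snap the grease coupler on the tilted nipple and hold

## Robot

A 6-joint arm with a two-finger parallel gripper is mounted at the origin on the work surface. World frame = base frame: x ahead of the robot, y to its left, z up, the work surface at z = 0. Lengths are in m, angles in rad, forces in N, time in s.
With the tool pointing down it reaches from about 0.275 to 0.975 m from the base axis. Payload 8.4 kg.
Tool frame: the origin (TCP) lies at the very end of the fingers, on their centre line; the grasp point (between the pads) lies 19 mm behind it; z points along the fingers, y is the direction in which the jaws open and shut (so a half turn about z gives the same grasp; the last joint's range is limited). The gripper opens to 92 mm and grips with 3 to 60 N. Pads are 20 mm wide; open, the fingers measure 128 mm over their backs; the gripper's body (75 mm by 189 mm) begins 69 mm behind the grasp point.
Start: joints at [-0.002, 0.353, 1.633, -0, 1.155, -0.002], TCP at [0.625, -0, 0.215] pointing down, gripper open.
Joint ranges: [-2.63, 2.63], [-0.92, 2.1], [0.06, 2.66], [-1.3, 4.44], [0, 2.69], [-3.02, 3.02]. Speed limits (rad/s): [2.22, 2.22, 2.79, 3.14, 3.14, 3.14].

## Interface

Orientations are given as a 3x3 rotation matrix whose columns are the frame's x, y, z axes.
In Python, from bench import env gives the robot as it stands.
- The arm moves only by the tool jog_arm, never from a script. Its argument "commands" is a list of rows, each a list of 2 entries, a list of its own where there are three numbers: the shift along the tool's x, y, z in m, then the turn, a rotation vector about the tool's x, y, z in degrees. A call has 1 to 8 rows; each row shifts and turns the commanded pose from where the row before left it, along the tool's axes as they then stand; what a row does not reach is not made up. A row lasts 1/8 s, in which the tool goes at most 62.5 mm and 10.7 degrees, less where a joint would pass 70% of its speed; a pose out of reach is approached as far as the arm can. A call is refused whole if a number of a shift passes 0.0625 or a number of a turn 10.7, either way. A call with a gripper value outside its range is refused whole. "grip" is the finger opening in m, from 0 to 0.0919, set as the call begins (left out, the last holds). The fingers move at their own pace and stop on an object; "force" is the grip in N (left out, the last holds). Time passes only in rows, so rows that do not move let the fingers close. It gives the time, the measured TCP pose, the force and the opening at its end, in the units of the state.
- env.state(): the state, without advancing time (a new reading comes with each control period).
- env.capture(name): name is "scene" or "side" or "wrist"; returns a dict with "img" (400x640x3 uint8, blue, green, red), "vertical_fov" (degrees; the focal length in pixels is half the picture's height over the tangent of half this angle, whatever the lens; pixels are square), "cx", "cy" (the principal point, pixels), "k1" (the pictures are not rectified: a ray, as slopes to the right and down, at radius r is drawn at 1 + k1 r^2 times it, then the intrinsics apply), "R" (3x3) and "t" (3): a world point X has camera coordinates R X + t; the wrist camera has in their place "mount" (4x4, takes a point from camera to tool coordinates, whose origin is the TCP and whose axes are the flange's). Camera axes: x right, y down, z forward; pixel columns grow to the right and rows downward; lengths in m; the calibration is good to about 2 mm. A picture is of the moment at which its call begins: read the wrist's pose just before it. There is no depth.
- env.finish_job(): hands the job in, once; it reports no verdict.
The state is a dict: "time_s": time; "joint_positions": joint angles; "joint_velocities": joint speeds; "joint_efforts": joint torques, N m; "tool_pos": TCP position; "tool_rot": TCP orientation; "force": force on the tool from outside, world axes, zero at the start; "ft_torque": the same for the moment, N m; "grip_width": opening from 0.0 (shut) to 1.0 (fully open).
Only numpy, scipy, OpenCV 4.12 (cv2) and the standard library are available. Lean on these libraries where they do the work, as an engineer would, in place of code of your own. Each camera call takes 0.05 s, during which the arm holds its last target.

## Task

The thread winder's tilted grease nipple needs greasing. First fold the winder's stiff, half-open cover back until it leans about 20 degrees beyond upright (110 degrees open) and leave it there; then take the grease coupler from its stand, press it squarely onto the nipple until the nipple snaps down through its click to the bottom, and finish while still holding the coupler pressed down against the nipple's spring, without letting go. Do not shift the jar, the empty cone or the wrench.

Things in the scene. Friction and masses are not known exactly. Their poses are not given: they have to be found in the camera images.
- cover (a joint): opening angle of the winder's cover in rad: 0 = lying shut (level), pi/2 = upright, larger = leaning back away from the nipple; range 0 to 2.5; starts about 1.0 to 1.3. A stiff friction hinge (about 0.2 N m) that stays where it is left; wanted: 1.92 (110 degrees)
- cover_hinge (a point): middle of the cover's hinge axis, on the winder, 115 mm above the table. The axes are the winder's: y along the hinge, z up, -x towards the winder's front, where the nipple is
- cover_edge (a point): middle of the cover's free edge, 110 mm from the hinge axis. Plain aluminium panel 130 mm wide; its outer 26 mm is a hem 9 mm thick (rest 4 mm), good to pinch. Axes turn with the cover: +x in the panel from edge to hinge, y along the edge, z square to the panel. At angle q the edge is at hinge + 0.110*(-cos q, 0, sin q) in the winder's axes
- nipple_tip (a point): centre of the flat tip of the steel grease nipple, a round pin 16 mm across, bevelled to 10 mm at the tip, standing 30 mm clear of its 28 mm base nut. z points out along the nipple, tilted 25 degrees from vertical towards the winder's front; push along -z. When up, the tip is 75 mm in front of the hinge axis, 103 mm above the table, mid-width. Sinks with the nipple
- nipple (a joint): how far the nipple is pressed in along its axis, m: 0 = up, 0.009 = bottom stop. Sprung with a click: it stays up until pushed with about 16 N, then gives way and snaps through, needing less and less push, and is held at the bottom by some 5 N or more; it springs right back up when let go. Snapped home: more than 0.007
- coupler_mouth (a point): centre of the coupler's open lower end; z runs along the coupler from mouth to handle. Socket: round hole 19 mm across, 16 mm deep, flat floor, flared to 25 mm at the mouth; the floor meets the nipple's tip, the mouth then being 16 mm beyond the tip. Steel nose 30 mm across (36 mm at the mouth), 35 mm long; then a collar 52 mm across, 35 to 41 mm from the mouth; then the handle
- coupler_grip (a point): centre of the coupler's handle, a black square bar 26 x 26 mm, 50 mm long, 66 mm from the mouth along the coupler's z; x and y square to its faces. At the start the coupler stands upright, collar resting on the stand, this point 76 mm above the table; the nose hangs free in the hole with 1 to 2 mm of play
- stand: fixed grey block 75 x 75 x 45 mm with a hole 41 mm in diameter, 43 mm deep, from above; origin at the centre of its underside
- tin: bystander: white jar of grease, 68 mm in diameter, 85 mm tall, closed; origin at the centre of its underside
- cone: bystander: empty white winding cone, 155 mm tall, foot 68 mm in diameter; origin at the centre of its underside
- wrench: bystander: steel wrench 170 mm long lying flat; origin under its middle
- winder: bench thread winder, a fixed green machine 245 mm long (x from -90 to 155 mm), 190 mm wide; origin under it, axes as at the hinge, which is at x = +60 mm. Deck 35 mm high, side cheeks 70 mm, a back wall under the hinge 105 mm, motor housing 85 mm high behind it with a short spindle to +y
- coupler: the grease coupler, loose, about 0.25 kg, 95 mm long; origin and axes as point coupler_mouth
Mind the look-alikes: they are no part of the job. Leave any brown or green look-alike of the coupler alone.

How it is judged:
By the outcome, as a careful person would: the job done as asked, in the order asked, and still so for the second after the job is handed in, while the arm keeps its last pose, push and grip.
It also fails if it takes over 67 s, if anything falls off the work surface, if the arm or the gripper's body presses on something with over 40 N, if the wrist force passes 120 N, or if a joint passes its speed limit or range.

## Working session

There is one attempt and no reset: what is moved stays moved. The work goes in short steps, Python scripts to look and compute and a tool call to move; the robot and the scene stay as the last step left them, time stands still between calls to the robot, and variables do not carry over. Pictures are saved under pics/ and viewed, and the job is handed in when it is done.

Besides the shell and the picture viewer there is one more tool, called after "Emit:" as name(argument=value, ...) on one line, values as JSON. jog_arm: Moves the arm, as the interface text tells. Its arguments: {"type":"object","properties":{"commands":{"type":"array","items":{"type":"array"}},"grip":{"type":"number"},"force":{"type":"number"}},"required":["commands"]}

```bash
ls; mkdir -p pics; cat > h.py <<'E'
import numpy as np, cv2, sys
sys.path.insert(0,'.')
from bench import env
def K(c):
    f=200/np.tan(np.radians(c["vertical_fov"])/2)
    return np.array([[f,0,c["cx"]],[0,f,c["cy"]],[0,0,1.]]),np.array([c["k1"],0,0,0,0.])
def ext(c,s=None):
    if "mount" in c:
        M=np.array(c["mount"]);T=np.eye(4);T[:3,:3]=s["tool_rot"];T[:3,3]=s["tool_pos"]
        W=np.linalg.inv(T@M);return W[:3,:3],W[:3,3]
    return np.array(c["R"]),np.array(c["t"])
def proj(c,P,s=None):
    k,d=K(c);R,t=ext(c,s)
    return cv2.projectPoints(np.atleast_2d(np.array(P,float)),cv2.Rodrigues(R)[0],t,k,d)[0][:,0]
def ray(c,uv,s=None):
    k,d=K(c);R,t=ext(c,s)
    n=cv2.undistortPoints(np.array(uv,float).reshape(-1,1,2),k,d)[:,0]
    D=np.c_[n,np.ones(len(n))]@R
    return -R.T@t,D
def onz(c,uv,z,s=None):
    o,D=ray(c,uv,s);return o+D*((z-o[2])/D[:,2])[:,None]
E
python3 - <<'E'
from h import *
import pickle
o={}
for n in("scene","side","wrist"):
    s=env.state();c=env.capture(n);cv2.imwrite(f"pics/a_{n}.png",c["img"]);o[n]=(c,s)
    print(n,{k:v for k,v in c.items() if k!="img"})
pickle.dump(o,open("a.pkl","wb"));print(s)
E
```

```text
pics
scene {'vertical_fov': 54.917333197402186, 'cx': 315.82704004282635, 'cy': 202.40952344970265, 'k1': 0.010961503767926768, 'R': array([[ 0.31350703,  0.94955275,  0.00793256],
       [ 0.65395461, -0.20983941, -0.72684991],
       [-0.68851777,  0.23306009, -0.68675052]]), 't': array([-0.20344617, -0.32491681,  1.5533898 ])}
side {'vertical_fov': 48.79443299779671, 'cx': 317.9843310153539, 'cy': 199.02186239619465, 'k1': 0.015280443195816914, 'R': array([[-0.97210407, -0.2341414 , -0.01383744],
       [-0.13850249,  0.62064238, -0.77176427],
       [ 0.18929007, -0.74831867, -0.63575816]]), 't': array([0.60179861, 0.1334573 , 1.23399849])}
wrist {'vertical_fov': 61.075979999891736, 'cx': 317.9798938655761, 'cy': 202.55799069108795, 'k1': -0.04747108789506308, 'mount': array([[ 1.11599200e-04, -9.57776438e-01, -2.87513968e-01,
         8.14874049e-02],
       [ 9.99999992e-01,  9.19276245e-05,  8.19197990e-05,
        -2.42506947e-05],
       [-5.20303771e-05, -2.87513975e-01,  9.57776441e-01,
        -1.70444878e-01],
       [ 0.00000000e+00,  0.00000000e+00,  0.00000000e+00,
         1.00000000e+00]])}
{'time_s': 0.1, 'joint_positions': array([-2.40378917e-03,  3.53558580e-01,  1.63404003e+00, -6.22499791e-05,
        1.15522813e+00, -2.39216692e-03]), 'joint_velocities': array([-0.00049049, -0.00148859, -0.00387042,  0.00241012,  0.00033118,
       -0.00071897]), 'joint_efforts': array([-8.71753400e-04, -5.94903338e+01, -3.34933627e+01,  6.98069832e-02,
        1.83198228e-02, -2.35421521e-05]), 'tool_pos': array([ 6.24555311e-01, -2.17662364e-05,  2.13959908e-01]), 'tool_rot': array([[-1.35771254e-05,  9.99999238e-01, -1.23422073e-03],
       [ 9.99999998e-01,  1.35105062e-05, -5.39850542e-05],
       [-5.39683381e-05, -1.23422146e-03, -9.99999237e-01]]), 'force': array([ 0.27217434, -0.08425516, -0.0443792 ]), 'ft_torque': array([0.04689152, 0.0456183 , 0.01304895]), 'grip_width': 0.998697824874707}
```

View pics/a_scene.png

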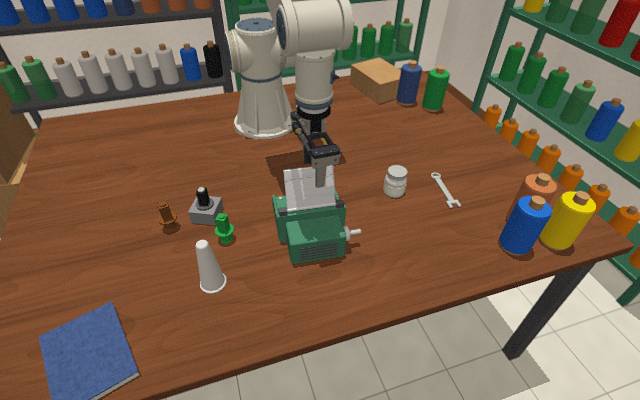

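View pics/a_side.png

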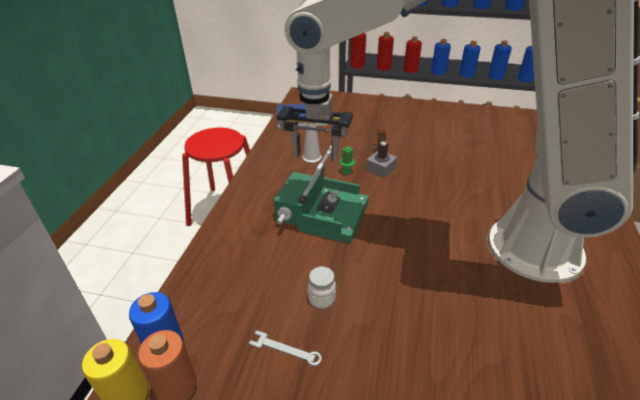

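View pics/a_wrist.png

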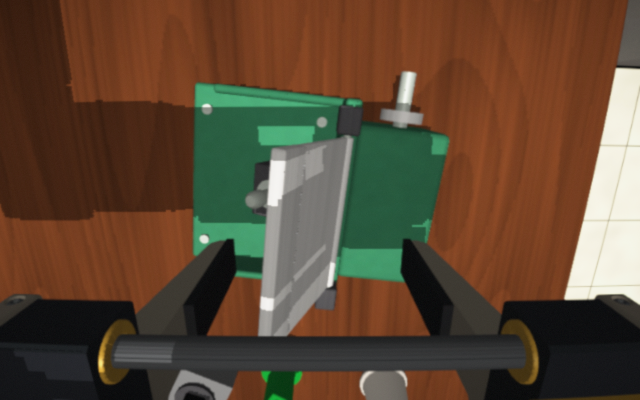

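```bash
python3 - <<'E'
from h import *
a=cv2.imread("pics/a_scene.png")[150:300,150:360];cv2.imwrite("pics/z1.png",cv2.resize(a,None,fx=3.8,fy=3.8,interpolation=2))
a=cv2.imread("pics/a_side.png")[95:315,255:415];cv2.imwrite("pics/z2.png",cv2.resize(a,None,fx=2.7*1.3,fy=2.7,interpolation=2)) if 0 else cv2.imwrite("pics/z2.png",cv2.resize(cv2.imread("pics/a_side.png")[120:250,255:415],None,fx=4.5,fy=4.5,interpolation=2))
E
```

```text
(no output)
```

View pics/z1.png

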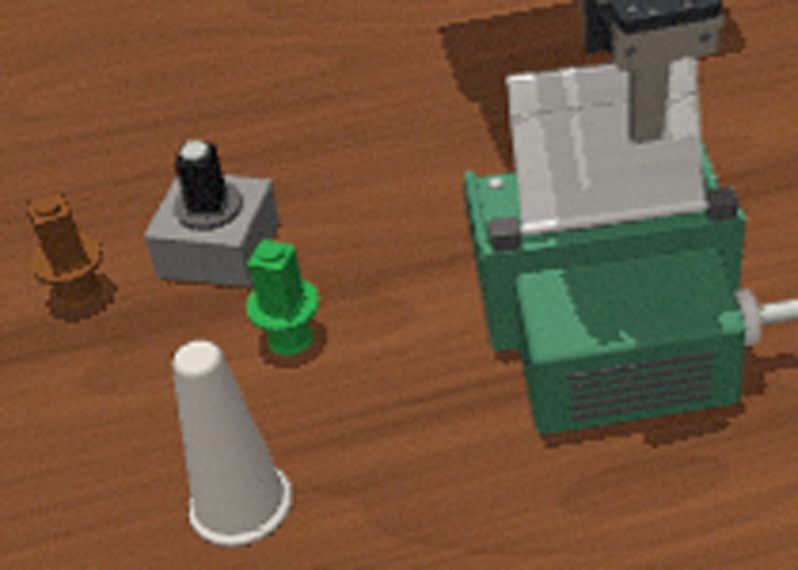

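View pics/z2.png

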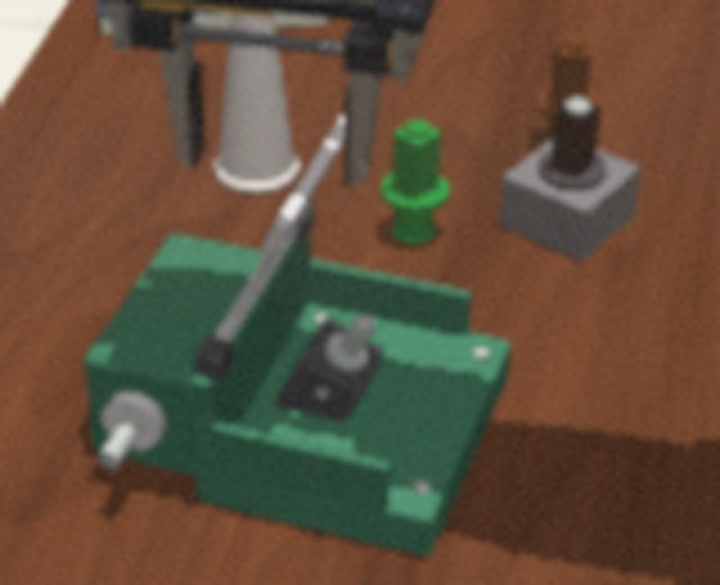

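```bash
cat > fit.py <<'E'
from h import *
import pickle
from scipy.optimize import least_squares
o=pickle.load(open("a.pkl","rb"))
def wpt(p,P):
    c,s=np.cos(p[2]),np.sin(p[2]);P=np.atleast_2d(P)
    return np.c_[p[0]+c*P[:,0]-s*P[:,1],p[1]+s*P[:,0]+c*P[:,1],P[:,2]]
def cov(q,r,y,n=0): # local winder pts; n = normal offset
    return [0.06-r*np.cos(q)+n*np.sin(q),y,.115+r*np.sin(q)+n*np.cos(q)]
obs=[("wrist","f+",(195,83)),("side","f-",(368.3,196.7)),("side","f+",(352.1,235.6)),
("scene","c-",(283.7,170)),("scene","c+",(333.4,165.8)),("side","c-",(331.2,146)),("side","c+",(319.4,166.7)),("wrist","c+",(277,150)),
("scene","h-",(288.2,211)),("scene","h+",(335.8,205.3))]
def L(k,q):
    return {"f+":[-.09,.095,.035],"f-":[-.09,-.095,.035],"c-":cov(q,.11,-.065),"c+":cov(q,.11,.065),"h-":cov(q,0,-.065),"h+":cov(q,0,.065)}[k]
def res(p):
    return np.concatenate([proj(o[n][0],wpt(p,L(k,p[3])),o[n][1])[0]-np.array(uv) for n,k,uv in obs])
if __name__=="__main__":
    r=least_squares(res,[.62,.05,0,1.15],loss="soft_l1",f_scale=2)
    print(r.x,"\n",[(a[0],a[1],b.round(1)) for a,b in zip(obs,r.fun.reshape(-1,2))] if 0 else "");
    for a,b in zip(obs,res(r.x).reshape(-1,2)):print(a[:2],b.round(1))
    p=r.x;np.save("p.npy",p)
    for n in o:
        c,s=o[n];im=c["img"].copy()
        def ln(pts,col):
            uv=proj(c,wpt(p,pts),s);cv2.polylines(im,[np.round(uv*16).astype(int)],True,col,1,16,4)
        for z in(0,.035):ln([[-.09,-.095,z],[-.09,.095,z],[.155,.095,z],[.155,-.095,z]],(0,255,255))
        q=p[3];ln([cov(q,0,-.065),cov(q,.11,-.065),cov(q,.11,.065),cov(q,0,.065)],(0,0,255))
        t=np.radians(25);tip=np.array([-.015,0,.103]);ln([tip,tip-.03*np.array([-np.sin(t),0,np.cos(t)])],(255,0,0))
        if n=="side":im=cv2.resize(im[120:250,255:415],None,fx=4.5,fy=4.5,interpolation=2)
        if n=="scene":im=cv2.resize(im[150:300,150:360],None,fx=3.8,fy=3.8,interpolation=2)
        cv2.imwrite(f"pics/f_{n}.png",im)
    print("edge",wpt(p,cov(p[3],.11,0)),"hinge",wpt(p,cov(p[3],0,0)))
    for uv in [(200+0,0)]:pass
    # coupler top: scene z1 (196,148), side z2 (577,104); z=.101
    print(onz(o["scene"][0],[(150+196/3.8,150+149/3.8)],.101),onz(o["side"][0],[(255+577/4.5,120+105/4.5)],.101))
    # bystanders
    print("cone top",onz(o["scene"][0],[(150+199/3.8,150+357/3.8)],.155),"green top",onz(o["scene"][0],[(150+273/3.8,150+247/3.8)],.095), "tin",onz(o["scene"][0],[(397,171)],.085))
E
python3 fit.py
```

```text
[ 0.5818585  -0.00457114 -0.10946283  1.15262023] 
 
('wrist', 'f+') [-0.5 -0.3]
('side', 'f-') [-0.9 -2.7]
('side', 'f+') [-2.2 -1.3]
('scene', 'c-') [-0.8  0.7]
('scene', 'c+') [-1.  -1.3]
('side', 'c-') [ 1.4 -2.4]
('side', 'c+') [-2.2  2. ]
('wrist', 'c+') [ 0.1 -0.6]
('scene', 'h-') [-0.9 -0.2]
('scene', 'h+') [-0.9 -1.3]
edge [[ 0.59709637 -0.00624581  0.21552143]] hinge [[ 0.6414994 -0.0111258  0.115    ]]
[[ 0.46076551 -0.28254966  0.101     ]] [[ 0.46262733 -0.28532451  0.101     ]]
cone top [[ 0.71895877 -0.29808232  0.155     ]] green top [[ 0.57627685 -0.24274628  0.095     ]] tin [[0.53888093 0.30069535 0.085     ]]
```

View pics/f_wrist.png

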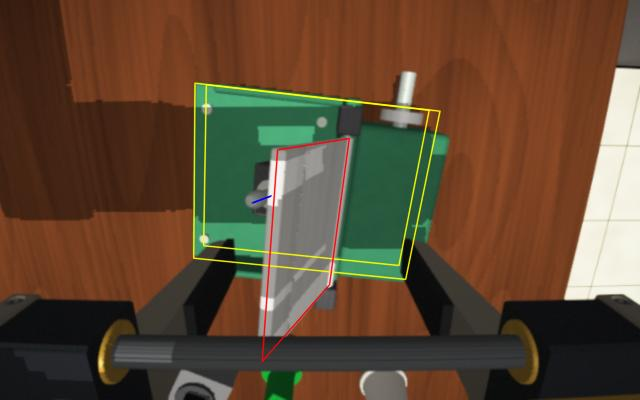

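View pics/f_side.png

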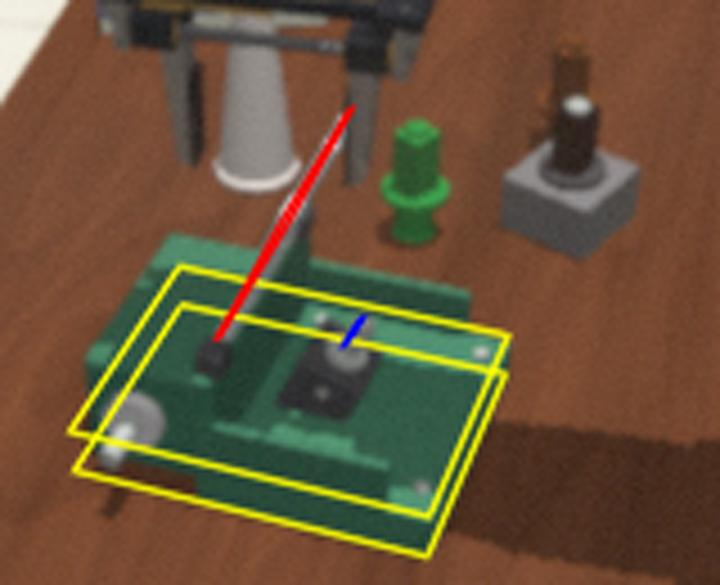

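View pics/f_scene.png

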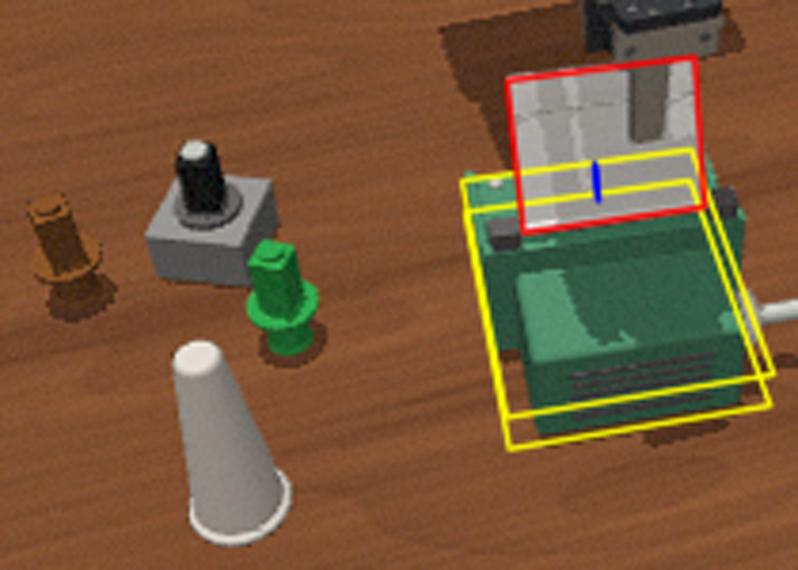

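```bash
cat > plan.py <<'E'
from h import *
from scipy.spatial.transform import Rotation as Ro
def wR(yaw): return Ro.from_euler('z',yaw).as_matrix()
def rows(pos,R,n=None,s=None):
    """rows in tool frame from current measured pose to target; same shift in each row accounting for turning"""
    s=s or env.state();R0=np.array(s["tool_rot"]);p0=np.array(s["tool_pos"])
    w=Ro.from_matrix(R0.T@R).as_rotvec();d=np.array(pos)-p0
    n=n or int(max(np.ceil(np.abs(d).max()/.05),np.ceil(np.degrees(np.abs(w).max())/9)))
    out=[];Rc=R0;
    for i in range(n):
        out.append([list((Rc.T@(d/n)).round(4)),list(np.degrees(w/n).round(2))])
        Rc=Rc@Ro.from_rotvec(w/n).as_matrix()
    print("dist",np.linalg.norm(d).round(4),"ang",np.degrees(np.linalg.norm(w)).round(1))
    import json
    print(json.dumps([[[float(x) for x in a],[float(x) for x in b]] for a,b in out]))
def coverpose(p,q,r,y=0):
    W=wR(p[2]);z=W@[np.cos(q),0,-np.sin(q)];yy=W@[np.sin(q),0,np.cos(q)]
    R=np.c_[np.cross(yy,z),yy,z]
    c=W@[.06-r*np.cos(q),y,.115+r*np.sin(q)]
    return c+np.array([p[0],p[1],0]),R
E
python3 - <<'E'
from plan import *
p=np.load("p.npy");print(p)
pos,R=coverpose(p,p[3],.145);print(pos);rows(pos,R)
E
```

```text
[ 0.5818585  -0.00457114 -0.10946283  1.15262023]
[ 0.58296813 -0.00469309  0.24750551]
dist 0.0537 ang 24.8
[[[-0.0016, -0.0139, -0.0111], [-8.0, -0.44, 2.06]], [[-0.0021, -0.0122, -0.0129], [-8.0, -0.44, 2.06]], [[-0.0026, -0.0102, -0.0145], [-8.0, -0.44, 2.06]]]
```

Emit:
jog_arm(commands=[[[0,0,-0.045],[0,0,0]],[[-0.0016,-0.0139,0.004],[-8,-0.44,2.06]],[[-0.002,-0.0135,0.0005],[-8,-0.44,2.06]],[[-0.0026,-0.0133,-0.002],[-8,-0.44,2.06]],[[0,0,0],[0,0,0]]])

```text
time_s: 0.78
tool_pos: [0.5797, -0.0047, 0.2492]
tool_rot: [[0.109, 0.909, 0.401], [0.994, -0.099, -0.045], [-0.001, 0.404, -0.915]]
force: [0.8, 0.5, 0.1]
grip_width: 1.002
```

```bash
python3 - <<'E'
from plan import *
import pickle
p=np.load("p.npy")
s=env.state();c=env.capture("wrist");pickle.dump((c,s),open("b.pkl","wb"))
print(s["tool_pos"],s["joint_velocities"].round(3),s["force"])
im=c["img"].copy();cv2.imwrite("pics/b0.png",im)
from fit import wpt,cov
def ln(pts,col):cv2.polylines(im,[np.round(proj(c,wpt(p,pts),s)*16).astype(int)],True,col,1,16,4)
q=p[3]
ln([cov(q,0,-.065),cov(q,.11,-.065),cov(q,.11,.065),cov(q,0,.065)],(0,0,255))
for z in(.035,):ln([[-.09,-.095,z],[-.09,.095,z],[.155,.095,z],[.155,-.095,z]],(0,255,255))
t=np.radians(25);tip=np.array([-.015,0,.103]);ln([tip,tip-.03*np.array([-np.sin(t),0,np.cos(t)])],(255,0,0))
cv2.imwrite("pics/b.png",im)
pos,R=coverpose(p,p[3],.145);print(pos);rows(pos,R)
E
```

```text
[ 0.57971522 -0.00465324  0.24923635] [-0.006  0.049 -0.145  0.021  0.07  -0.042] [0.82628497 0.53115995 0.14663744]
[ 0.58296813 -0.00469309  0.24750551]
dist 0.0036 ang 0.0
[[[-0.0, -0.0012, 0.0034], [-0.03, 0.01, 0.04]]]
```

View pics/b.png

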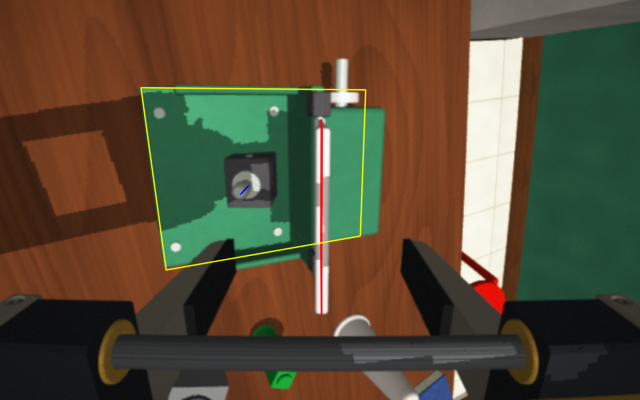

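Emit:
jog_arm(commands=[[[0,-0.001,0.022],[0,0,0]],[[0,0,0.022],[0,0,0]],[[0,0,0.02],[0,0,0]],[[0,0,0],[0,0,0]]], grip=0.05)

```text
time_s: 1.32
tool_pos: [0.6105, -0.0076, 0.1917]
tool_rot: [[0.109, 0.909, 0.403], [0.994, -0.1, -0.045], [-0.0, 0.405, -0.914]]
force: [0.1, -0.6, -0.4]
grip_width: 0.59
```

Emit:
jog_arm(commands=[[[0,0,0],[0,0,0]],[[0,0,0],[0,0,0]],[[0,0,0],[0,0,0]],[[0,0,0],[0,0,0]]], grip=0.0, force=8)

```text
time_s: 1.82
tool_pos: [0.6093, -0.0075, 0.1931]
tool_rot: [[0.109, 0.908, 0.405], [0.994, -0.1, -0.045], [-0.0, 0.408, -0.913]]
force: [-0.7, 0.3, 0.4]
grip_width: 0.151
```

Emit:
jog_arm(commands=[[[0,0,0],[0,0,0]],[[0,0,0],[0,0,0]]])

```text
time_s: 2.08
tool_pos: [0.6088, -0.0075, 0.1927]
tool_rot: [[0.109, 0.908, 0.404], [0.994, -0.1, -0.045], [-0.0, 0.407, -0.914]]
force: [-5.5, 1.4, 5.3]
grip_width: 0.1
```

```bash
python3 - <<'E'
from plan import *
p=np.load("p.npy");W=wR(p[2]);s=env.state()
l=W.T@(s["tool_pos"]-np.array([p[0],p[1],0]));print(l, "r",np.hypot(l[0]-.06,l[2]-.115),"q",np.arctan2(l[2]-.115,.06-l[0]))
z=W.T@s["tool_rot"][:,2];print("qz",np.arctan2(-z[2],z[0]),s["force"])
E
```

```text
[2.71356290e-02 6.66313892e-05 1.92678904e-01] r 0.08434500018807231 q 1.1705532767034588
qz 1.1520811180004094 [-5.52151032  1.39260626  5.28808549]
```

Emit:
jog_arm(commands=[[[0,0.0054,0.00017],[3.67,0,0]],[[0,0.0054,0.00017],[3.67,0,0]],[[0,0.0054,0.00017],[3.67,0,0]],[[0,0.0054,0.00017],[3.67,0,0]],[[0,0.0054,0.00017],[3.67,0,0]],[[0,0.0054,0.00017],[3.67,0,0]]])

```text
time_s: 2.82
tool_pos: [0.6387, -0.011, 0.1984]
tool_rot: [[0.109, 0.994, 0.028], [0.994, -0.109, -0.004], [-0.001, 0.028, -1.0]]
force: [-4.4, -0.3, -6.4]
grip_width: 0.101
```

```bash
cat > cq.py <<'E'
from plan import *
p=np.load("p.npy");W=wR(p[2]);s=env.state()
l=W.T@(s["tool_pos"]-np.array([p[0],p[1],0]));print(l, "r",np.hypot(l[0]-.06,l[2]-.115),"q",np.arctan2(l[2]-.115,.06-l[0]))
z=W.T@s["tool_rot"][:,2];print("qz",np.arctan2(-z[2],z[0]),s["force"],"toolframe",s["tool_rot"].T@s["force"],s["ft_torque"])
E
python3 cq.py
```

```text
[ 0.05719119 -0.00022524  0.19838274] r 0.08343003771147303 q 1.5371233604517798
qz 1.5423998641485883 [-4.44600402 -0.25208856 -6.41113637] toolframe [-0.73261105 -4.57207097  6.28431525] [-0.10204441  0.93455205 -0.0801292 ]
```

Emit:
jog_arm(commands=[[[0,0.0054,0.0002],[3.67,0,0]],[[0,0.0054,0.0002],[3.67,0,0]],[[0,0.0054,0.0002],[3.67,0,0]],[[0,0.0054,0.0002],[3.67,0,0]],[[0,0.0054,0.0002],[3.67,0,0]],[[0,0.0054,0.0002],[3.67,0,0]],[[0,0,0],[0,0,0]],[[0,0,0],[0,0,0]]])

```text
time_s: 3.82
tool_pos: [0.6709, -0.0146, 0.1927]
tool_rot: [[0.109, 0.933, -0.342], [0.994, -0.103, 0.037], [-0.001, -0.344, -0.939]]
force: [-4.7, -1.5, -12.6]
grip_width: 0.1
```

```bash
python3 cq.py
```

```text
[ 0.08957139 -0.00027375  0.19266236] r 0.08310180244185914 q 1.9346147741668318
qz 1.9222611494875954 [ -4.73754263  -1.51657525 -12.58370297] toolframe [-2.01550742  0.06716594 13.38010126] [-0.2558944   0.05261119  0.0143182 ]
```

Emit:
jog_arm(commands=[[[0,0,0],[0,0,0]],[[0,0,0],[0,0,0]],[[0,0,-0.02],[0,0,0]],[[0,0,-0.04],[0,0,0]],[[0,0,-0.05],[0,0,0]],[[0,0,0],[0,0,0]]], grip=0.05)

```text
time_s: 4.58
tool_pos: [0.7123, -0.0185, 0.3036]
tool_rot: [[0.109, 0.937, -0.331], [0.994, -0.103, 0.037], [0.001, -0.333, -0.943]]
force: [0.7, -0.6, 0.0]
grip_width: 0.545
```

```bash
cat > ov.py <<'E'
import sys
from plan import *
import pickle
from fit import wpt,cov
name=sys.argv[1];q=float(sys.argv[2]);p=np.load("p.npy")
for n in sys.argv[3:]:
    s=env.state();c=env.capture(n);pickle.dump((c,s),open(f"{name}_{n}.pkl","wb"))
    im=c["img"].copy();cv2.imwrite(f"pics/{name}_{n}_raw.png",im)
    def ln(pts,col):cv2.polylines(im,[np.round(proj(c,wpt(p,pts),s)*16).astype(int)],True,col,1,16,4)
    ln([cov(q,0,-.065),cov(q,.11,-.065),cov(q,.11,.065),cov(q,0,.065)],(0,0,255))
    ln([[-.09,-.095,.035],[-.09,.095,.035],[.155,.095,.035],[.155,-.095,.035]],(0,255,255))
    t=np.radians(25);tip=np.array([-.015,0,.103]);ln([tip,tip-.03*np.array([-np.sin(t),0,np.cos(t)])],(255,0,0))
    if n=="side":im=cv2.resize(im[120:250,255:415],None,fx=4.5,fy=4.5,interpolation=2)
    if n=="scene":im=cv2.resize(im[150:300,150:360],None,fx=3.8,fy=3.8,interpolation=2)
    cv2.imwrite(f"pics/{name}_{n}.png",im)
E
python3 ov.py c 1.92 side wrist scene
```

```text
(no output)
```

View pics/c_side.png

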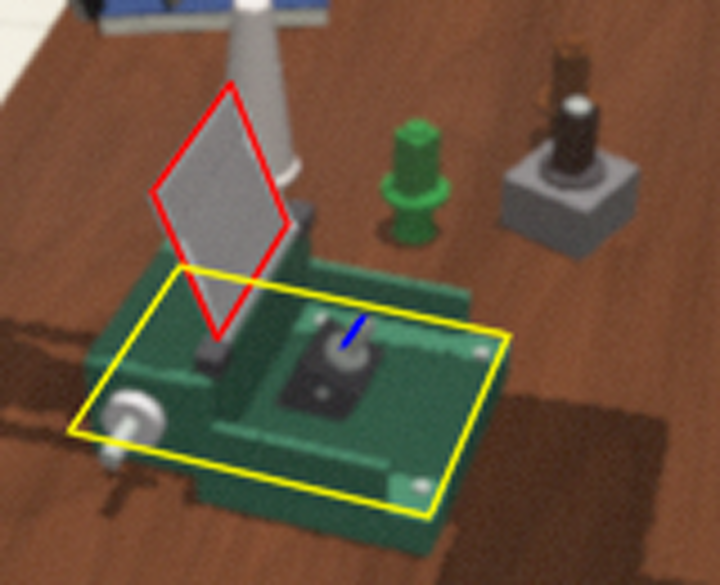

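View pics/c_wrist.png

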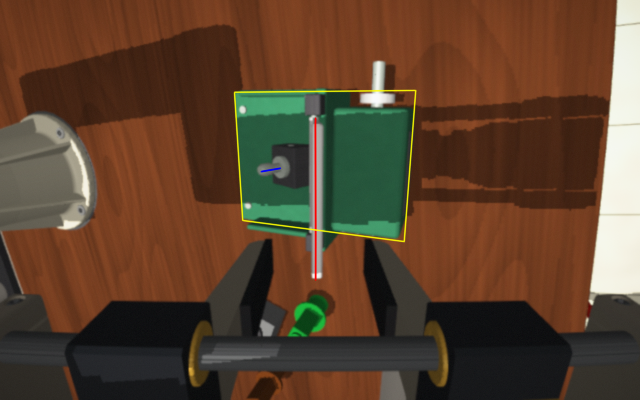

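View pics/c_scene.png

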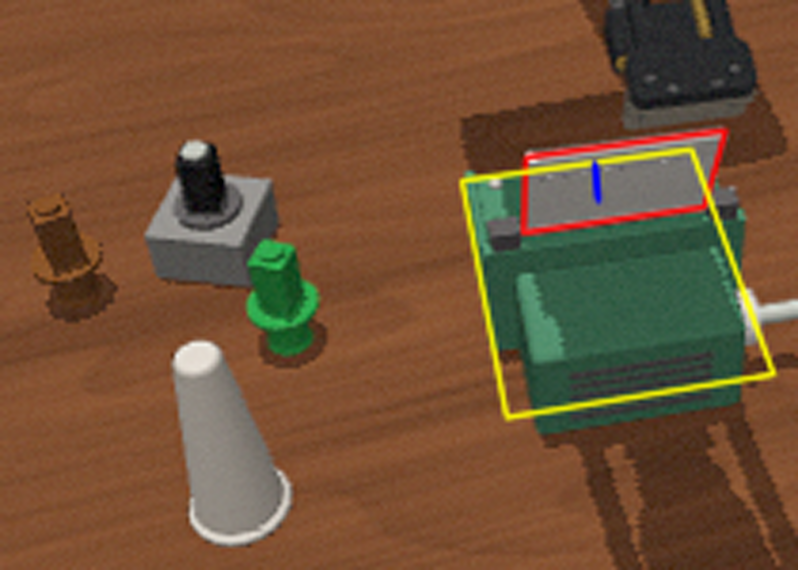

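```bash
python3 - <<'E'
from plan import *
rows([.462,-.284,.26],np.c_[[0,1,0],[1,0,0],[0,0,-1.]],8)
E
```

```text
dist 0.3648 ang 20.9
[[[-0.0364, -0.0238, 0.0137], [-2.5, -0.14, -0.78]], [[-0.036, -0.0249, 0.0127], [-2.5, -0.14, -0.78]], [[-0.0356, -0.0259, 0.0117], [-2.5, -0.14, -0.78]], [[-0.0353, -0.0269, 0.0106], [-2.5, -0.14, -0.78]], [[-0.0349, -0.0278, 0.0095], [-2.5, -0.14, -0.78]], [[-0.0345, -0.0287, 0.0084], [-2.5, -0.14, -0.78]], [[-0.034, -0.0295, 0.0072], [-2.5, -0.14, -0.78]], [[-0.0336, -0.0302, 0.006], [-2.5, -0.14, -0.78]]]
```

Emit:
jog_arm(commands=[[[-0.0364,-0.0238,0.0137],[-2.5,-0.14,-0.78]],[[-0.036,-0.0249,0.0127],[-2.5,-0.14,-0.78]],[[-0.0356,-0.0259,0.0117],[-2.5,-0.14,-0.78]],[[-0.0353,-0.0269,0.0106],[-2.5,-0.14,-0.78]],[[-0.0349,-0.0278,0.0095],[-2.5,-0.14,-0.78]],[[-0.0345,-0.0287,0.0084],[-2.5,-0.14,-0.78]],[[-0.034,-0.0295,0.0072],[-2.5,-0.14,-0.78]],[[-0.0336,-0.0302,0.006],[-2.5,-0.14,-0.78]]], grip=0.06)

```text
time_s: 5.72
tool_pos: [0.4603, -0.2844, 0.2592]
tool_rot: [[-0.001, 1.0, 0.0], [1.0, 0.001, -0.0], [-0.0, 0.0, -1.0]]
force: [0.2, 0.4, 0.0]
grip_width: 0.653
```

Emit:
jog_arm(commands=[[[0,0,0],[0,0,0]],[[0,0,0],[0,0,0]]])

```text
time_s: 5.98
tool_pos: [0.4621, -0.2837, 0.2599]
tool_rot: [[0.0, 1.0, -0.001], [1.0, -0.0, 0.0], [0.0, -0.001, -1.0]]
force: [-0.2, -0.3, 0.3]
grip_width: 0.653
```

```bash
python3 ov.py d 1.92 wrist; python3 -c "
from h import *
s=env.state();print(s['tool_pos'],s['tool_rot'])"
```

```text
[ 0.46270206 -0.283504    0.26004302] [[-7.97531214e-04  9.99999589e-01 -4.31575344e-04]
 [ 9.99999658e-01  7.97626561e-04  2.20801887e-04]
 [ 2.21146032e-04 -4.31399100e-04 -9.99999882e-01]]
```

View pics/d_wrist_raw.png

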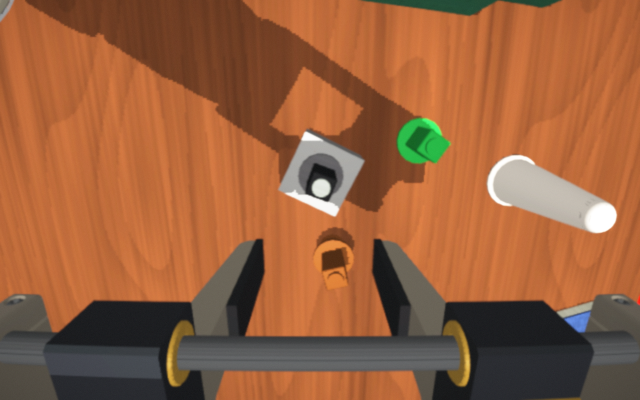

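```bash
python3 - <<'E'
from h import *
a=cv2.imread("pics/d_wrist_raw.png")[120:230,260:390];cv2.imwrite("pics/d1.png",cv2.resize(a,None,fx=5.4,fy=5.4,interpolation=2))
E
```

```text
(no output)
```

View pics/d1.png

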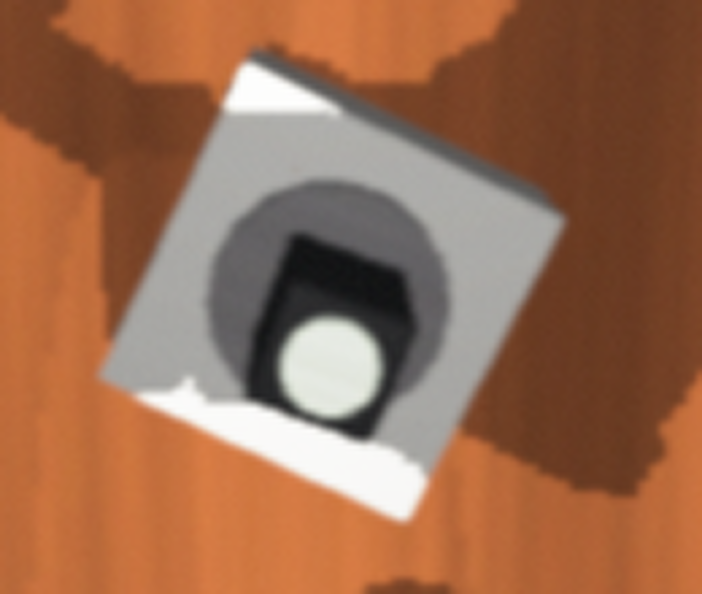

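```bash
python3 - <<'E'
from h import *
import pickle
c,s=pickle.load(open("d_wrist.pkl","rb"))
g=lambda l:np.array(l)/5.4+[260,120]
S=onz(c,g([(250,60),(565,217),(405,522),(100,377)]),.045,s);print(S.round(4),S.mean(0))
H=onz(c,g([(288,278),(415,325),(368,437),(248,397)]),.101,s);print(H.round(4),H.mean(0))
for A in(S,H):
    for i in range(4):
        d=A[(i+1)%4]-A[i];print(np.linalg.norm(d).round(4),np.degrees(np.arctan2(d[1],d[0])).round(1))
print("cap",onz(c,g([(330,367)]),.105,s),"collar",onz(c,g([(328,300)]),.051,s))
E
```

```text
[[ 0.4489 -0.2344  0.045 ]
 [ 0.5154 -0.2672  0.045 ]
 [ 0.4824 -0.3356  0.045 ]
 [ 0.4156 -0.3022  0.045 ]] [ 0.46561981 -0.28483869  0.045     ]
[[ 0.4574 -0.269   0.101 ]
 [ 0.4808 -0.2778  0.101 ]
 [ 0.4723 -0.2993  0.101 ]
 [ 0.4499 -0.2916  0.101 ]] [ 0.46511747 -0.2844319   0.101     ]
0.0741 -26.2
0.0759 -115.8
0.0747 153.5
0.0755 63.9
0.025 -20.6
0.0231 -111.5
0.0237 160.9
0.0238 71.5
cap [[ 0.46512833 -0.28478424  0.105     ]] collar [[ 0.46515252 -0.28387201  0.051     ]]
```

```bash
python3 - <<'E'
from plan import *
W=wR(np.radians(-20.5))
R=W@np.c_[[0,1,0],[1,0,0],[0,0,-1.]]
rows([.4652,-.2845,.130],R,4)
E
```

```text
dist 0.1301 ang 20.5
[[[-0.0003, 0.0006, 0.0325], [-0.01, -0.0, 5.14]], [[-0.0002, 0.0007, 0.0325], [-0.01, -0.0, 5.14]], [[-0.0001, 0.0007, 0.0325], [-0.01, -0.0, 5.14]], [[-0.0001, 0.0007, 0.0325], [-0.01, -0.0, 5.14]]]
```

Emit:
jog_arm(commands=[[[-0.0003,0.0006,0.0325],[0,0,5.14]],[[-0.0002,0.0007,0.0325],[0,0,5.14]],[[-0.0001,0.0007,0.0325],[0,0,5.14]],[[-0.0001,0.0007,0.0325],[0,0,5.14]],[[0,0,0],[0,0,0]],[[0,0,0],[0,0,0]]])

```text
time_s: 6.78
tool_pos: [0.466, -0.2851, 0.1312]
tool_rot: [[0.348, 0.938, 0.001], [0.938, -0.348, -0.001], [-0.0, 0.001, -1.0]]
force: [0.4, -0.5, 0.3]
grip_width: 0.657
```

```bash
python3 ov.py e 1.92 wrist; python3 - <<'E'
from plan import *
import pickle
c,s=pickle.load(open("e_wrist.pkl","rb"));print(s["tool_pos"])
print(proj(c,[s["tool_pos"]],s))
E
```

```text
[ 0.46603217 -0.28507757  0.13121243]
[[317.95665751 255.23417063]]
```

View pics/e_wrist_raw.png

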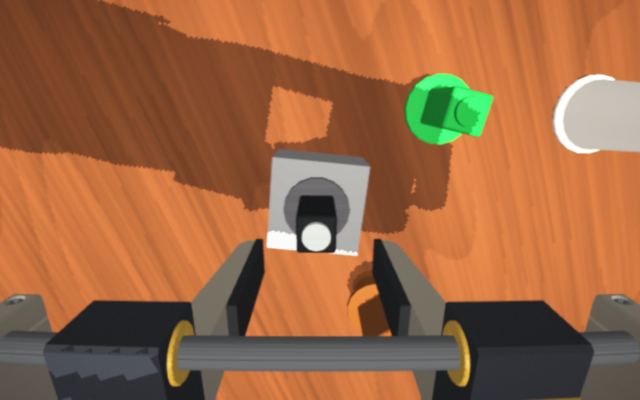

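Emit:
jog_arm(commands=[[[0,-0.0008,0.024],[0,0,0]],[[0,0,0.024],[0,0,0]],[[0,0,0.024],[0,0,0]],[[0,0,0],[0,0,0]]])

```text
time_s: 7.32
tool_pos: [0.4641, -0.2848, 0.0584]
tool_rot: [[0.35, 0.937, -0.001], [0.937, -0.35, 0.0], [-0.0, -0.001, -1.0]]
force: [0.8, 0.9, 1.2]
grip_width: 0.652
```

Emit:
jog_arm(commands=[[[0,0,0],[0,0,0]],[[0,0,0],[0,0,0]],[[0,0,0],[0,0,0]],[[0,0,0],[0,0,0]],[[0,0,0],[0,0,0]]], grip=0.0, force=15)

```text
time_s: 7.95
tool_pos: [0.4646, -0.2852, 0.059]
tool_rot: [[0.351, 0.937, 0.001], [0.937, -0.351, -0.001], [-0.0, 0.001, -1.0]]
force: [-0.5, 0.4, 5.8]
grip_width: 0.282
```

Emit:
jog_arm(commands=[[[0,0,0],[0,0,0]],[[0,0,0],[0,0,0]]], force=50)

```text
time_s: 8.2
tool_pos: [0.4646, -0.2853, 0.059]
tool_rot: [[0.351, 0.937, 0.001], [0.937, -0.351, -0.001], [-0.0, 0.001, -1.0]]
force: [0.1, 2.0, 6.3]
grip_width: 0.278
```

Emit:
jog_arm(commands=[[[0,0,-0.02],[0,0,0]],[[0,0,-0.03],[0,0,0]],[[0,0,-0.04],[0,0,0]],[[0,0,-0.05],[0,0,0]],[[0,0,-0.05],[0,0,0]],[[0,0,0],[0,0,0]],[[0,0,0],[0,0,0]]])

```text
time_s: 9.07
tool_pos: [0.4635, -0.2846, 0.2473]
tool_rot: [[0.351, 0.937, -0.001], [0.937, -0.351, 0.0], [-0.0, -0.001, -1.0]]
force: [-0.5, -0.7, -2.5]
grip_width: 0.281
```

```bash
python3 ov.py f 1.92 wrist scene side; python3 - <<'E'
from plan import *
p=np.load("p.npy");W=wR(p[2])
import pickle
c,s=pickle.load(open("f_wrist.pkl","rb"));print(s["tool_pos"])
print("mouth pred",proj(c,[s["tool_pos"]+s["tool_rot"]@[0,0,z] for z in(.049,.014,.008)],s))
t=np.radians(25)
n=W@[-np.sin(t),0,np.cos(t)];tip=W@[-.015,0,.103]+np.array([p[0],p[1],0])
R=np.c_[W@[0,1,0],W@[np.cos(t),0,np.sin(t)],-n]
print(tip,np.linalg.det(R))
pre=tip+n*.12  # TCP
print(pre);rows(pre,R)
im=cv2.imread("pics/f_side_raw.png")[60:220,280:440];cv2.imwrite("pics/f_s2.png",cv2.resize(im,None,fx=3.7,fy=3.7,interpolation=2))
E
```

```text
[ 0.46353416 -0.28462773  0.24731979]
mouth pred [[317.97187014 224.24978159]
 [317.96229935 244.90868214]
 [317.96032929 249.1609517 ]]
[ 0.56694828 -0.00293247  0.103     ] 0.9999999999999993
[0.51653761 0.00260777 0.21175693]
dist 0.294 ang 28.9
[[[0.0479, -0.0084, 0.0058], [-4.17, 0.51, -2.34]], [[0.0482, -0.0069, 0.0057], [-4.17, 0.51, -2.34]], [[0.0484, -0.0053, 0.0057], [-4.17, 0.51, -2.34]], [[0.0485, -0.0038, 0.0058], [-4.17, 0.51, -2.34]], [[0.0486, -0.0022, 0.006], [-4.17, 0.51, -2.34]], [[0.0486, -0.0007, 0.0063], [-4.17, 0.51, -2.34]]]
```

View pics/f_wrist_raw.png

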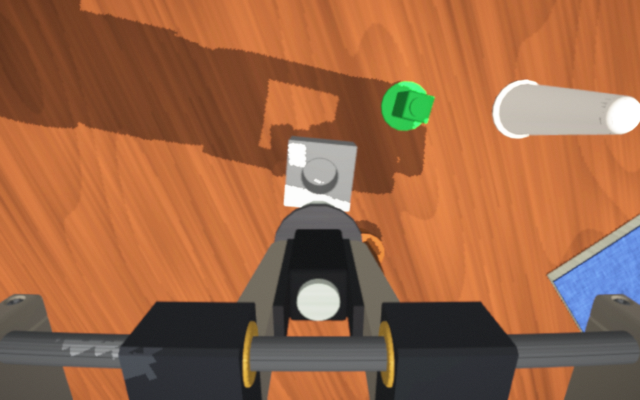

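View pics/f_s2.png

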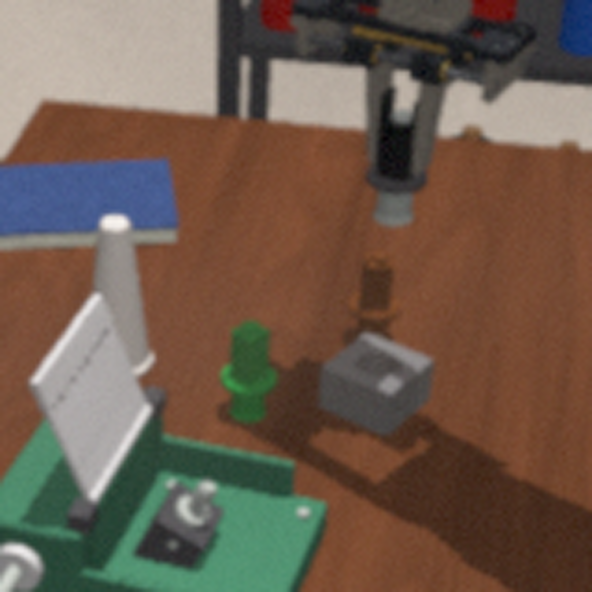

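Emit:
jog_arm(commands=[[[0.0412,-0.0084,0.0058],[-4.17,0.51,-2.34]],[[0.0415,-0.0069,0.0057],[-4.17,0.51,-2.34]],[[0.0417,-0.0053,0.0057],[-4.17,0.51,-2.34]],[[0.0418,-0.0038,0.0058],[-4.17,0.51,-2.34]],[[0.0419,-0.0022,0.006],[-4.17,0.51,-2.34]],[[0.0419,-0.0007,0.0063],[-4.17,0.51,-2.34]],[[0,0,0],[0,0,0]],[[0,0,0],[0,0,0]]])

```text
time_s: 10.22
tool_pos: [0.5073, -0.0368, 0.2124]
tool_rot: [[0.109, 0.901, 0.421], [0.994, -0.098, -0.048], [-0.002, 0.423, -0.906]]
force: [-1.1, 0.6, -2.7]
grip_width: 0.28
```

```bash
python3 ov.py g 1.92 wrist side scene; python3 - <<'E'
from plan import *
import pickle
c,s=pickle.load(open("g_wrist.pkl","rb"));print(s["tool_pos"],s["joint_velocities"].round(3))
for f,b in(("pics/g_wrist_raw.png",(280,90,420,210)),):
    pass
im=cv2.imread("pics/g_wrist_raw.png");x0,y0,x1,y1=230,90,390,210
cv2.imwrite("pics/g1.png",cv2.resize(im[y0:y1,x0:x1],None,fx=5,fy=5,interpolation=2))
E
```

```text
[ 0.50725492 -0.03683889  0.21240437] [-0.025 -0.002 -0.019 -0.    -0.001  0.001]
```

View pics/g_wrist.png

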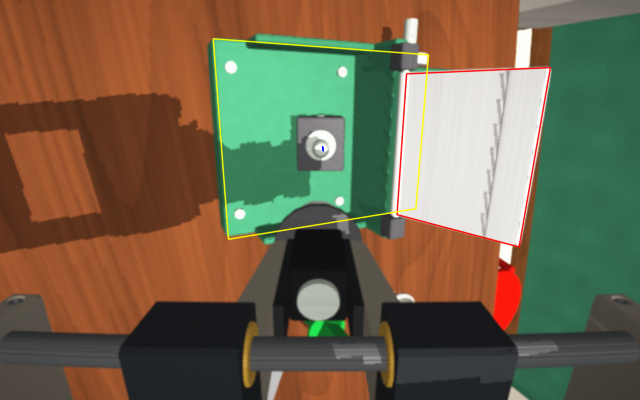

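View pics/g1.png

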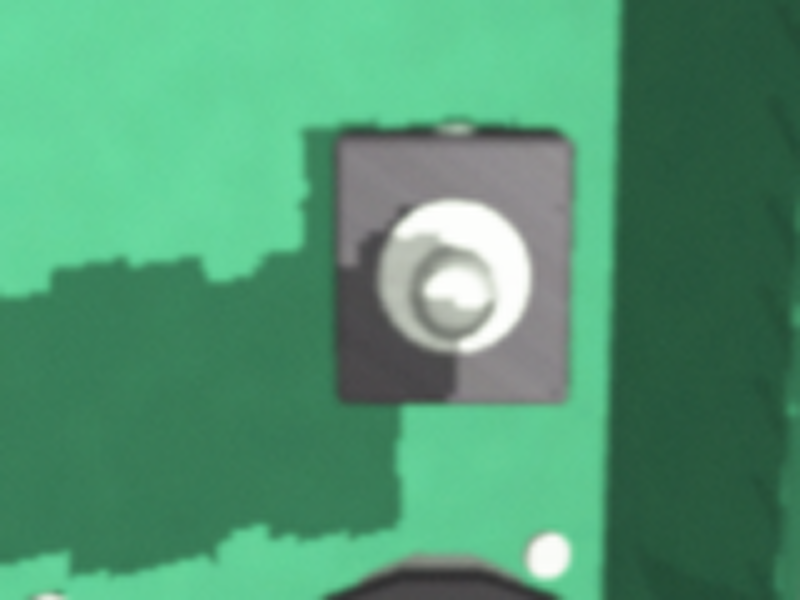

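View pics/g_side.png

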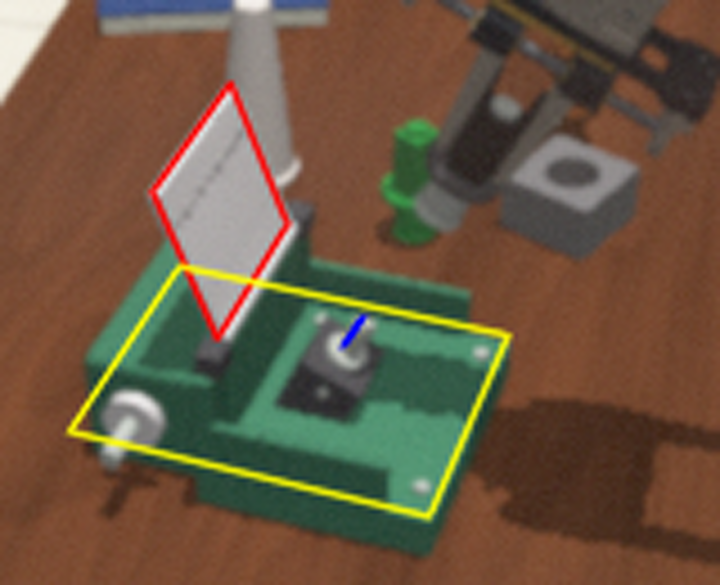

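```bash
cat > tip.py <<'E'
from plan import *
import pickle
p=np.load("p.npy");W=wR(p[2]);t=np.radians(25)
n=W@[-np.sin(t),0,np.cos(t)];tip=W@[-.015,0,.103]+np.array([p[0],p[1],0])
R=np.c_[W@[0,1,0],W@[np.cos(t),0,np.sin(t)],-n]
E
python3 - <<'E'
from tip import *
c,s=pickle.load(open("g_wrist.pkl","rb"))
print(proj(c,[tip,tip-.03*n],s))
# lateral displacement in R frame explaining observed
from scipy.optimize import least_squares
def f(d):
    T=tip+R[:,0]*d[0]+R[:,1]*d[1]
    return (proj(c,[T,T-.03*n],s)-np.array([[320.8,148],[321,145.2]])).ravel()
r=least_squares(f,[0,0]);print("lateral tool x,y mm",r.x*1e3,r.fun)
# side & scene predictions
for nm,z,k,o in(("side",4.5,(255,120),None),("scene",3.8,(150,150),None)):
    c2,s2=pickle.load(open(f"g_{nm}.pkl","rb"));print(nm,(proj(c2,[tip,tip-.03*n])-k)*z)
    # measured bias of camera: coupler
    T=s2["tool_pos"]+s2["tool_rot"]@[0,0,.049];print(" mouth",(proj(c2,[T])-k)*z)
# coupler top in wrist
print("cap pred",proj(c,[s["tool_pos"]+s["tool_rot"]@[0,0,-.046]],s))
E
```

```text
[[322.62610026 150.56832862]
 [322.18718294 146.08935268]]
lateral tool x,y mm [ 1.58868156 -1.37832374] [ 0.23679825  0.72525663 -0.2601363  -0.79408173]
side [[360.94998631 314.64177307]
 [342.06475071 343.37582997]]
 mouth [[433.85408323 206.704918  ]]
scene [[593.06877918 161.09455428]
 [596.60871431 199.00498455]]
 mouth [[527.84247343  70.72205385]]
cap pred [[317.67667207 302.64576669]]
```

```bash
python3 - <<'E'
from tip import *
T=tip+R[:,0]*.0007+R[:,1]*-.0016
rows(T+n*.12,R);rows(T+n*.061,R)
print(env.state()["time_s"])
E
```

```text
dist 0.0419 ang 0.2
[[[0.0418, 0.0016, 0.0029], [0.13, 0.13, -0.04]]]
dist 0.0747 ang 0.2
[[[0.021, 0.0007, 0.0309], [0.06, 0.06, -0.02]], [[0.0209, 0.0008, 0.031], [0.06, 0.06, -0.02]]]
10.375
```

Emit:
jog_arm(commands=[[[0.021,0.0008,0.003],[0.06,0.06,-0.02]],[[0.021,0.0008,0],[0.06,0.06,-0.02]],[[0,0,0.03],[0,0,0]],[[0,0,0.029],[0,0,0]],[[0,0,0],[0,0,0]],[[0,0,0],[0,0,0]]])

```text
time_s: 11.12
tool_pos: [0.5398, 0.0013, 0.158]
tool_rot: [[0.109, 0.901, 0.42], [0.994, -0.099, -0.046], [-0.0, 0.423, -0.906]]
force: [0.6, 0.0, -1.4]
grip_width: 0.283
```

```bash
python3 ov.py i 1.92 side scene; python3 - <<'E'
from tip import *
s=env.state();d=s["tool_pos"]-tip;print("TCP rel tip in R",(R.T@d).round(4),"tilt err",np.degrees(np.arccos(-s["tool_rot"][:,2]@n)))
for f,x0,y0,w,h,z in(("side",300,135,70,75,8),("scene",270,150,80,75,7.5)):
    im=cv2.imread(f"pics/i_{f}_raw.png")[y0:y0+h,x0:x0+w];cv2.imwrite(f"pics/i2_{f}.png",cv2.resize(im,None,fx=z,fy=z,interpolation=2))
    c,s=pickle.load(open(f"i_{f}.pkl","rb"));M=lambda z:s["tool_pos"]+s["tool_rot"]@[0.0009,0,z]
    print(f,((proj(c,[tip,tip-.03*n,M(.049),M(.014)])-[x0,y0])*z).round(0).tolist())
E
```

```text
TCP rel tip in R [ 0.0016 -0.0012 -0.0619] tilt err 0.1179800523553486
side [[282.0, 439.0], [248.0, 490.0], [298.0, 424.0], [339.0, 361.0]]
scene [[271.0, 318.0], [278.0, 393.0], [273.0, 284.0], [265.0, 194.0]]
```

View pics/i2_side.png

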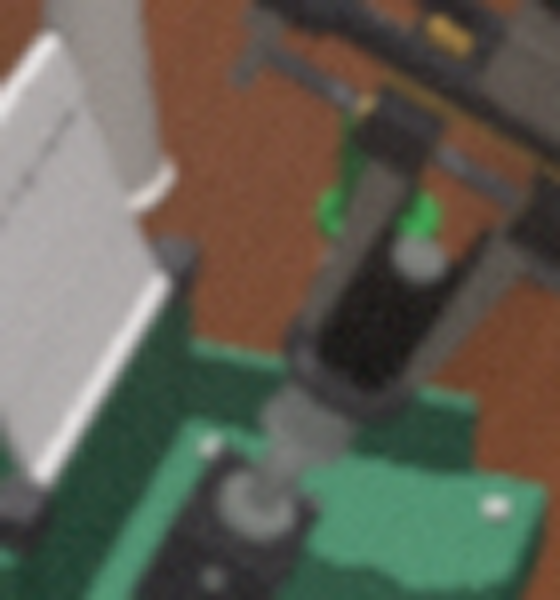

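View pics/i2_scene.png

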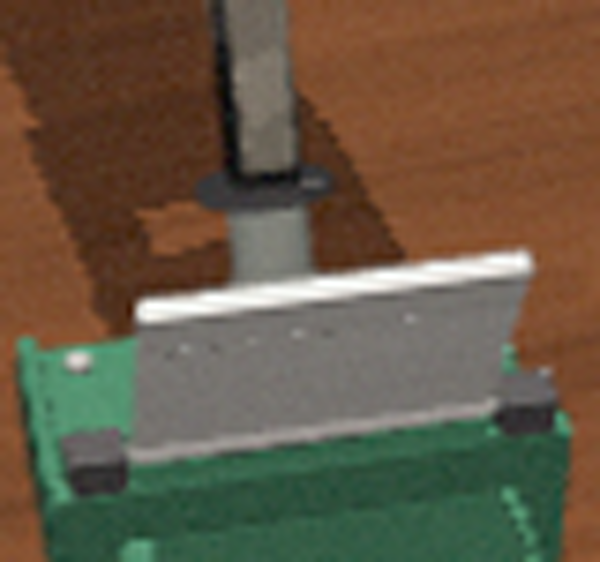

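Emit:
jog_arm(commands=[[[-0.0006,-0.0003,0.005],[0,0,0]],[[0,0,0.005],[0,0,0]],[[0,0,0.005],[0,0,0]],[[0,0,0.005],[0,0,0]],[[0,0,0],[0,0,0]]])

```text
time_s: 11.85
tool_pos: [0.5476, 0.0005, 0.1386]
tool_rot: [[0.108, 0.901, 0.42], [0.994, -0.098, -0.046], [-0.0, 0.422, -0.906]]
force: [-0.7, 0.4, -1.3]
grip_width: 0.281
```

```bash
cat > st.py <<'E'
from tip import *
s=env.state();d=s["tool_pos"]-tip;print(s["time_s"],"TCP rel tip mm",(R.T@d*1e3).round(2),"tilt",np.degrees(np.arccos(min(1,-s["tool_rot"][:,2]@n))).round(2),"F tool",(s["tool_rot"].T@s["force"]).round(1),"T",(s["tool_rot"].T@s["ft_torque"]).round(2),s["grip_width"])
E
python3 st.py
```

```text
11.85 TCP rel tip mm [  1.31  -2.72 -40.56] tilt 0.04 F tool [ 0.3 -1.2  0.8] T [ 0.4  -0.05 -0.01] 0.28077543512489567
```

Emit:
jog_arm(commands=[[[-0.0003,0.0006,0.003],[0,0,0]],[[0,0,0.003],[0,0,0]],[[0,0,0],[0,0,0]]])

```text
time_s: 12.22
tool_pos: [0.5508, -0.0002, 0.1338]
tool_rot: [[0.108, 0.901, 0.42], [0.994, -0.098, -0.046], [-0.0, 0.423, -0.906]]
force: [-0.6, -0.1, -1.6]
grip_width: 0.284
```

```bash
python3 st.py; python3 ov.py j 1.92 side;python3 - <<'E'
from h import *
im=cv2.imread("pics/j_side_raw.png")[135:210,300:370];cv2.imwrite("pics/j2.png",cv2.resize(im,None,fx=8,fy=8,interpolation=2))
E
python3 st.py
```

```text
12.225 TCP rel tip mm [  0.98  -1.84 -34.85] tilt 0.04 F tool [-0.2 -1.2  1.2] T [ 0.42  0.03 -0.04] 0.2842782454450131
12.275 TCP rel tip mm [  1.    -1.85 -34.95] tilt 0.04 F tool [ 0.1 -1.8  1.6] T [0.43 0.   0.05] 0.28051055567876176
```

View pics/j2.png

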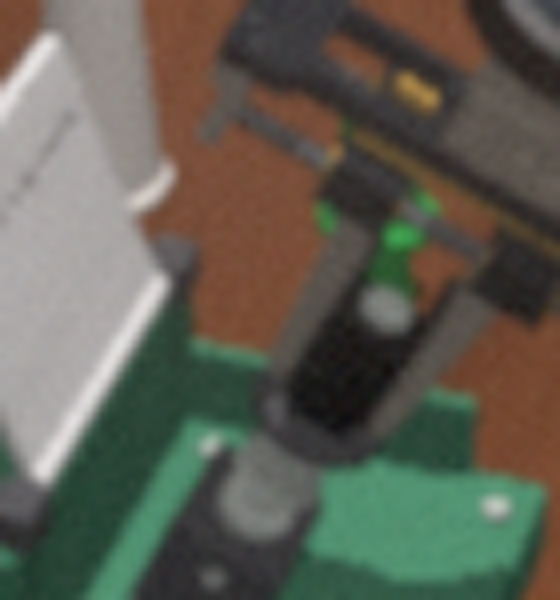

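Emit:
jog_arm(commands=[[[0,0,0.001],[0,0,0]],[[0,0,0.001],[0,0,0]],[[0,0,0.001],[0,0,0]],[[0,0,0],[0,0,0]]])

```text
time_s: 12.78
tool_pos: [0.5519, -0.0003, 0.1318]
tool_rot: [[0.108, 0.901, 0.421], [0.994, -0.098, -0.046], [0.0, 0.423, -0.906]]
force: [-7.5, 0.8, 10.1]
grip_width: 0.28
```

```bash
python3 st.py
```

```text
12.775 TCP rel tip mm [  1.02  -1.64 -32.52] tilt 0.06 F tool [ -0.   -2.6 -12.3] T [0.84 0.01 0.01] 0.28042801897431174
```

Emit:
jog_arm(commands=[[[0,0,0.002],[0,0,0]],[[0,0,0.002],[0,0,0]],[[0,0,0.002],[0,0,0]],[[0,0,0.002],[0,0,0]],[[0,0,0],[0,0,0]]])

```text
time_s: 13.4
tool_pos: [0.5554, -0.0006, 0.1244]
tool_rot: [[0.108, 0.901, 0.421], [0.994, -0.098, -0.046], [-0.0, 0.423, -0.906]]
force: [-7.1, -0.2, 9.1]
grip_width: 0.28
```

```bash
python3 st.py
```

```text
13.4 TCP rel tip mm [  1.01  -1.59 -24.3 ] tilt 0.06 F tool [ -1.   -2.5 -11.3] T [ 0.78 -0.02  0.04] 0.2804985958875058
```

Emit:
jog_arm(commands=[[[0,0,0.001],[0,0,0]],[[0,0,0],[0,0,0]],[[0,0,0],[0,0,0]]])

```text
time_s: 13.78
tool_pos: [0.5556, -0.0007, 0.1241]
tool_rot: [[0.108, 0.901, 0.421], [0.994, -0.098, -0.046], [-0.0, 0.424, -0.906]]
force: [-17.3, 1.7, 24.2]
grip_width: 0.284
```

```bash
python3 st.py
```

```text
13.775 TCP rel tip mm [  1.01  -1.56 -24.05] tilt 0.07 F tool [ -0.1  -5.5 -29.3] T [ 1.34 -0.03  0.01] 0.2837780971751627
```

```bash
python3 ov.py k 1.92 wrist side scene;python3 - <<'E'
from h import *
im=cv2.imread("pics/k_side_raw.png")[135:210,300:370];cv2.imwrite("pics/k2.png",cv2.resize(im,None,fx=8,fy=8,interpolation=2))
a=cv2.imread("pics/f_wrist_raw.png")[190:330,240:400];b=cv2.imread("pics/k_wrist_raw.png")[190:330,240:400]
cv2.imwrite("pics/k3.png",cv2.resize(np.hstack([a,b]),None,fx=2.5,fy=2.5,interpolation=2))
E
python3 st.py
```

```text
13.925 TCP rel tip mm [  1.01  -1.55 -24.07] tilt 0.07 F tool [ -0.3  -5.4 -29.8] T [ 1.32 -0.   -0.05] 0.28079142300509613
```

View pics/k2.png

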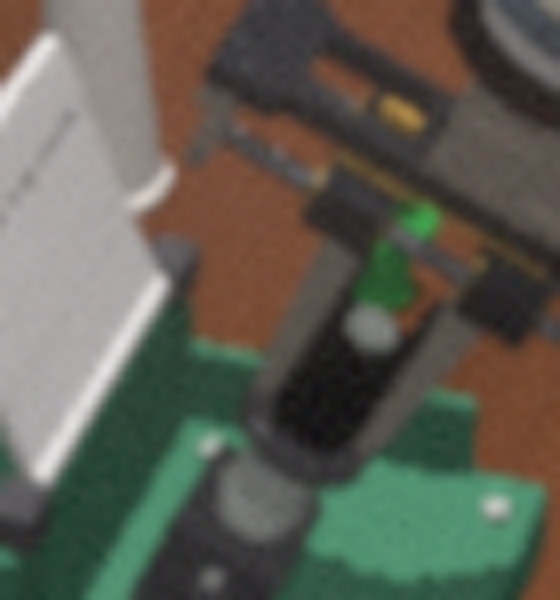

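View pics/k3.png

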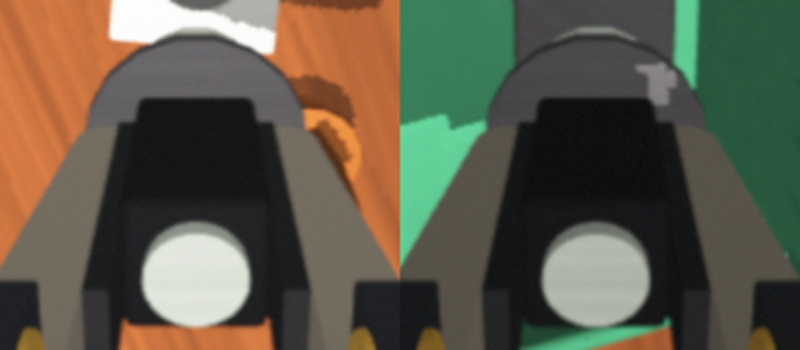

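View pics/k_scene.png

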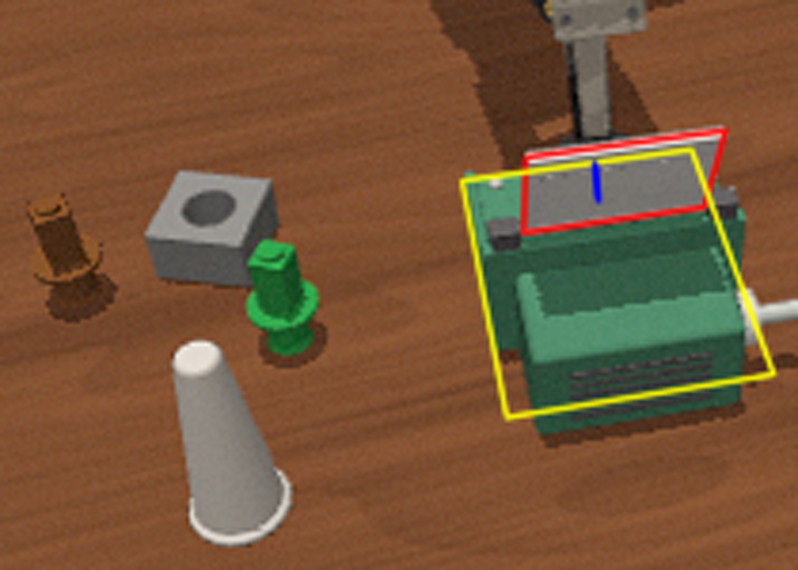

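View pics/k_side.png

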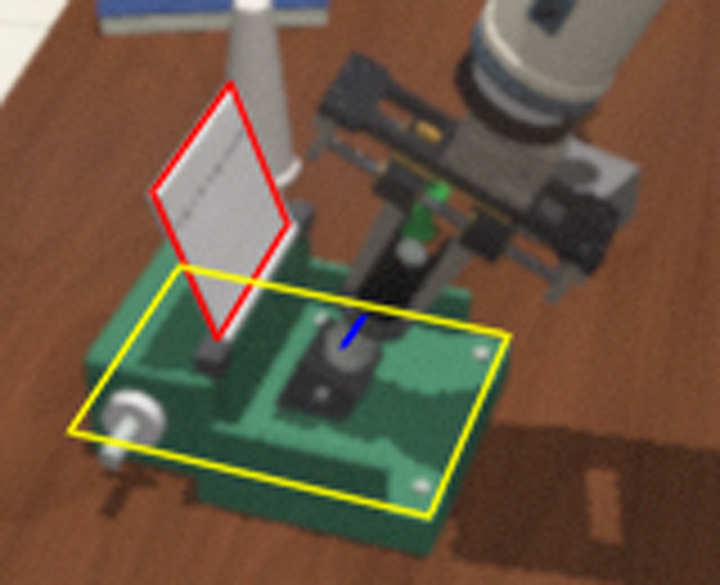

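```bash
python3 st.py; python3 -c "
from h import *
print(env.finish_job())"; python3 st.py
```

```text
13.925 TCP rel tip mm [  1.01  -1.55 -24.07] tilt 0.07 F tool [ -0.3  -5.4 -29.8] T [ 1.32 -0.   -0.05] 0.28079142300509613
the job is handed in; nothing more can be done
None
the job is handed in; nothing more can be done
```

I folded the cover back first. Then I took the black coupler from the stand and pressed it square onto the nipple. I handed the job in at 13.9 s with the coupler still gripped and held down.

- **Cover:** it matched a drawn 1.92 rad (110°) outline in the wrist, side and scene views after I let go. It still did in the last scene and side pictures.
- **Nipple:** the push gave way and the tool moved about 8.5 mm past first contact. A further 1 mm command then moved it only about 0.3 mm and raised the force from 11 N to 29 N, so I take it to be on its bottom stop. This rests on travel and force only, because the coupler hides the nipple.
- **Coupler:** pressing force held steady at about 29 N, the tool was within 0.1° of my fitted nipple axis, and the handle had not slipped in the jaws.
- **Bystanders:** the cone and both look-alikes looked unmoved in the last scene picture. The arm never went near the jar or the wrench, but I did not compare them before and after.
- **Disagreement:** the pictures put the nipple about 1–2 mm to the side of my fitted position, within the cameras' stated accuracy. I corrected for it, and about 5 N of sideways force remained at the end.

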